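Lengthen the extending pan stand by one hole

ROBOT

A 6-joint arm with a two-finger parallel gripper is mounted at the origin on a cart in front of the work surface, level with it; the furniture and walls round the work are solid. World frame = base frame: x ahead of the robot, y to its left, z up, the work surface at z = 0. Lengths are in m, angles in rad, forces in N, time in s.
With the tool pointing down it reaches from about 0.325 to 0.775 m from the base axis. Payload 5.5 kg.
Tool frame: the origin (TCP) lies between the finger pads; the fingertips stand 25 mm ahead of it and the grasp point (between the pads) lies 6 mm ahead of it; z points along the fingers, y is the line along which they close (so a half turn about z gives the same grasp; the last joint's range is limited). The gripper opens to 85 mm and grips with 20 to 120 N. Pads are 22 mm wide; open, the fingers measure 114 mm over their backs; the gripper's body (76 mm by 85 mm) begins 54 mm behind the grasp point. The pads swing forward as they close: fully open they stand 13 mm farther back than shut.
Start: joints at [-1.288, 0.091, 1.231, -0, 1.82, -0.057], TCP at [0.2, -0.566, 0.256] pointing down, gripper open.
Joint ranges: [-2.87, 2.87], [-0.86, 2.18], [0.17, 2.46], [-1.51, 4.65], [0.06, 2.69], [-2.65, 2.65]. Speed limits (rad/s): [2.57, 2.57, 3.01, 3.14, 3.14, 3.14].

INTERFACE

Orientations are given as a unit quaternion [x, y, z, w].
In Python, from station import robot, effector, viewer, workorder gives the robot as it stands. Calls block until the motion is done:
- robot.move_to(position, orientation): joint-space move of the TCP to a pose.
- robot.servo_line(position, rot=None, feed=0.15, stop_force=None): straight line of the TCP; rot=None keeps the orientation; feed is the mean speed in m/s. With stop_force (N) it stops when the force on the tool has changed by that much, and returns True; else False.
- robot.movej(angles): joint-space move.
- effector.move_gripper(opening, effort=None): finger opening in m; effort is the grip in N (None keeps the last); returns when the fingers have stopped.
- robot.pause(seconds).
- robot.ik(position, orientation): joint angles nearest the present ones, or None.
- viewer.capture(name): name is "side" or "top"; returns the picture (420x560x3 uint8, red, green, blue); there is no depth.
- viewer.camera_params(name): a dict with "intrinsics" (3x3 intrinsics, pixels), "k1" (the pictures are not rectified: a ray, as slopes to the right and down, at radius r is drawn at 1 + k1 r^2 times it, then the intrinsics apply), "R" (3x3) and "t" (3): a world point X has camera coordinates R X + t. Camera axes: x right, y down, z forward; pixel columns grow to the right and rows downward; lengths in m; the calibration is good to about 2 mm. A picture is of the moment at which its call begins. camera_params takes no time and is no camera call.
A pose or a line that the arm cannot do raises robot.PlanningError and nothing moves.
- workorder.sign_off(): hands the job in; it is judged then, once.
Readings, each from a call of its own:
- robot.get_t(): time.
- robot.get_joint_pos(): joint angles.
- robot.get_qvel(): joint speeds.
- robot.get_tau(): joint torques, N m.
- robot.get_ee_pos(): TCP position.
- robot.get_eef_rot(): TCP orientation.
- robot.get_ft_force(): force on the tool from outside, world axes, zero at the start.
- robot.get_torque(): the same for the moment, N m.
- robot.get_opening(): finger opening in m.
- robot.get_grasp_force(): force on a finger pad.
Only numpy, scipy, OpenCV 4.12 (cv2) and the standard library are available. Lean on these libraries where they do the work, as an engineer would, in place of code of your own. Each camera call takes 0.05 s, during which the arm holds its last target. There are 200 camera calls.

TASK

Lengthen the low extending pan stand by one hole so that the big roasting tin will fit on it: press the sprung snap button in the side of its tube flush and slide the outer tube outwards until the button snaps out in the next hole. Then, still holding the outer tube, load it gently against the snapped-out button (about 10 N along the tube) for a moment to feel that it is locked, never straining the button, and let go. Leave the mandarin, the tin and the candle where they are.

Things in the scene. Friction and masses are not known exactly. Their poses are not given: they have to be found in the camera images.
- stand: Low pan stand, fixed: horizontal square tube (axis z = 55 mm) between two aluminium cross-bars 110 mm long, tops z = 70 mm, at x = -115 (fixed) and +100 mm (sliding, at start). The dark 21 mm inner tube is fixed and carries the button. Origin: on the worktop under the button and tube axis; x along the tube outwards (lengthening), y out of the side with button and holes, towards the robot; z up.
- sleeve: Sliding outer tube, 26 mm square, wall 2 mm, x = -75 to +92 mm, carries the sliding cross-bar. Frame = the stand's at the start; slides along x with about 2 N friction. 12 mm holes in its +y wall, z = 55 mm: at x = 0 (button in it at the start), +40, and the next one for lengthening somewhere from x = -45 to -35 mm (differs from stand to stand): feel for it, keep the fingers off it.
- snap_button: Sprung steel button, 10 mm wide, moves only along the stand's y. Out, it stands 5 mm proud of the outer tube and locks it (1 mm play each way); the last 3 mm are chamfered 45 deg. Spring: 3.2 N out, 5.2 N flush. Gripping the tube across y with a finger pad over the button presses it flush. Never load it sideways above 25 N. Origin: stand's origin when out, shifts along -y when pressed.
- button_top (a point): Centre of the button's outer face: 18 mm from the tube axis along the stand's y when out, 13 mm when flush with the outer tube's wall.
- start_hole (a point): Centre of the outer tube's middle hole, on its outer face, in which the button stands at the start; moves with the outer tube.
- extension (a joint): Slide of the outer tube in m: about 0 at the start (within the play of the hole), grows as the stand is lengthened; between 0.035 and 0.045 with the next hole centred on the button (it differs from stand to stand), with 1 mm play each way.
- button_press (a joint): How far the button is pressed in, m: 0 fully out, 0.005 flush with the outer tube's wall, about 0.007 when trapped under the wall. Within 1 mm of flush the hole's edge rides over its chamfer when the tube is pulled (5 to 15 N along the tube, friction included); it then stays trapped until the next hole comes, where it snaps out and locks the tube again.
- mandarin: Orange mandarin, 55 mm across and 48 mm high, a bystander beside the stand; origin under its centre.
- tin: Food tin, 58 mm across and 72 mm high, a bystander near the stand; origin under its centre.
- candle: Small tea-light candle, 38 mm across and 15 mm high, a bystander near the stand; origin under its centre.

How it is judged:
On the way, in this order (a step that is already met when the one before it is completed fails the run):
1. the button is pressed flush (within 1.2 mm) in its first hole (value of joint button_press above 0.0038 m and value of joint extension between -0.003 and 0.003 m), for 0.1 s.
2. the outer tube is out by one hole and held against the snapped-out button with 6 to 14 N (value of joint extension between 0.032 and 0.048 m and value of joint button_press below 0.0012 m and contact force between snap_button and sleeve between 6 and 14 N), for 0.4 s.
At the end, for the whole second after the job is handed in: The outer tube is out by one hole (extension joint between 0.032 and 0.048 m) and at rest, the button stands out of the next hole (pressed in less than 1.2 mm), the bystanders are at rest, at most 20 mm from where they stood (value of joint extension between 0.032 and 0.048 m and value of joint button_press below 0.0012 m and velocity of joint extension between -0.005 and 0.005 m/s and linear speed of each of mandarin, tin, candle below 0.02 m/s); the robot touches nothing.
It fails at once if the tube loads the button with more than 25 N (contact force between snap_button and sleeve above 25 N).
It fails at once if the mandarin is moved by more than 20 mm (distance of mandarin from where it was at the start of the episode above 0.02 m).
It fails at once if the tin is moved by more than 20 mm (distance of tin from where it was at the start of the episode above 0.02 m).
It fails at once if the candle is moved by more than 20 mm (distance of candle from where it was at the start of the episode above 0.02 m).
It also fails if it takes over 58 s, if anything falls off the work surface, if the arm or the gripper's body presses on something with over 40 N, if the wrist force passes 120 N, or if a joint passes its speed limit or range.

## Working session

There is one attempt and no reset: what is moved stays moved. The work goes in short steps, each a Python script; the robot and the scene stay as the last script left them, time stands still between calls to the robot, and variables do not carry over. Pictures are saved under pics/ and viewed, at most 10 in all, crops included, and the job is handed in when it is done.

```bash
ls; mkdir -p pics
python3 - <<'E'
from station import robot, effector, viewer, workorder
import cv2
for n in("side","top"):
    im=viewer.capture(n); cv2.imwrite(f"pics/{n}0.png",im[:,:,::-1])
    p=viewer.camera_params(n); print(n,{k:(v.round(4).tolist() if hasattr(v,'round') and hasattr(v,'tolist') else v) for k,v in p.items()})
print(robot.get_t(),robot.get_ee_pos(),robot.get_eef_rot(),robot.get_opening())
E
```

```text
pics
side {'intrinsics': [[543.4607, 0.0, 283.2688], [0.0, 543.4607, 213.7227], [0.0, 0.0, 1.0]], 'k1': 0.0638604624961235, 'R': [[-0.9221, -0.3866, 0.0177], [-0.243, 0.5429, -0.8039], [0.3012, -0.7455, -0.5945]], 't': [0.3669, 0.2847, 0.7203]}
top {'intrinsics': [[399.4003, 0.0, 280.0864], [0.0, 399.4003, 213.8353], [0.0, 0.0, 1.0]], 'k1': -0.02195762916525681, 'R': [[-0.0213, -0.9998, -0.0064], [-0.989, 0.022, -0.1463], [0.1464, 0.0032, -0.9892]], 't': [-0.2064, 0.4841, 0.8668]}
0.1 [ 0.19991278 -0.56550912  0.25525387] [ 9.85601944e-01  1.69080039e-01 -9.89936922e-05 -8.59740434e-04] 0.08547625982986246
```

View pics/side0.png

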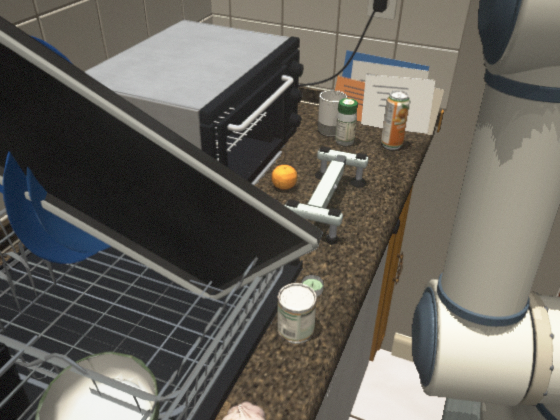

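View pics/top0.png

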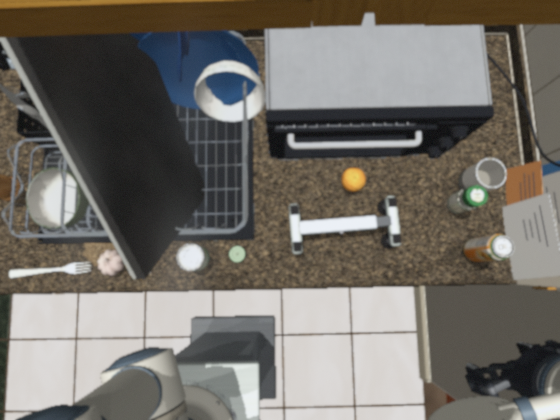

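The side view shows the stand at about (330,185), the mandarin at (285,177), the candle at (313,285) and the tin at (297,312). In the top view the cross-bars are near (296,228) and (392,220), with the dark inner tube apparently at the right end. I'll zoom in on both.

Run:
```python
import cv2,numpy as np
t=cv2.imread("pics/top0.png")[180:270,275:415]; s=cv2.imread("pics/side0.png")[135:250,270:385]
a=cv2.resize(t,None,fx=4,fy=4,interpolation=cv2.INTER_CUBIC);b=cv2.resize(s,None,fx=4,fy=4,interpolation=cv2.INTER_CUBIC)
cv2.imwrite("pics/topc.png",a);cv2.imwrite("pics/sidec.png",b)
```

```text
(no output)
```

View pics/topc.png

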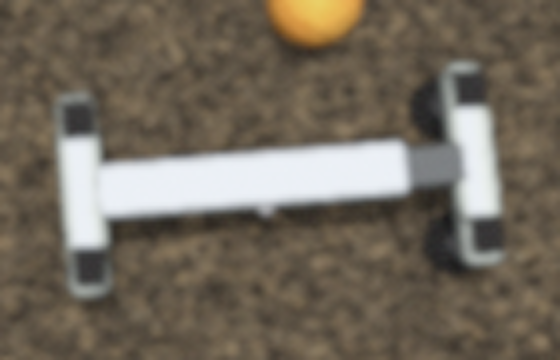

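View pics/sidec.png

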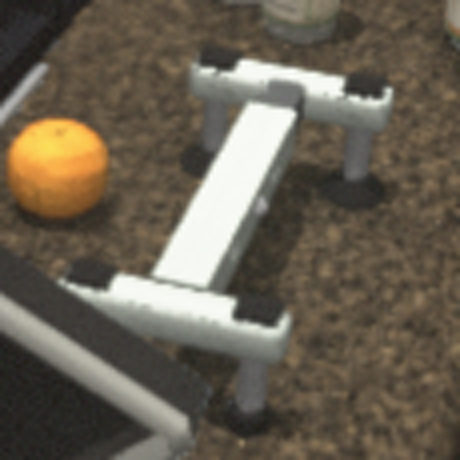

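In the top crop the tube's free end has corners at (404,140) and (410,192), the button is at (264,210) and the sliding bar is on the left. In the side crop the same corners are at (249,102) and (297,110), with the button at (262,205). Next I'll triangulate these and refine them with masks.

```bash
cat > h.py <<'E'
import cv2,numpy as np
from station import robot, effector, viewer, workorder
def ray(n,uv):
    p=viewer.camera_params(n);K=np.array(p["intrinsics"]);R=np.array(p["R"]);t=np.array(p["t"])
    d=(np.array(uv,float)-K[:2,2])/K[0,0];s=d.copy()
    for _ in range(20): s=d/(1+p["k1"]*(s@s))
    v=R.T@np.r_[s,1];return -R.T@t,v/np.linalg.norm(v)
def plane(n,uv,z):
    c,v=ray(n,uv);return c+v*(z-c[2])/v[2]
def tri(a,b):
    (c1,v1),(c2,v2)=ray("top",a),ray("side",b)
    s=np.linalg.lstsq(np.c_[v1,-v2],c2-c1,rcond=None)[0]
    p,q=c1+s[0]*v1,c2+s[1]*v2;return (p+q)/2,np.linalg.norm(p-q)
T=lambda u,v:((u+.5)/4-.5+275,(v+.5)/4-.5+180)
S=lambda u,v:((u+.5)/4-.5+270,(v+.5)/4-.5+135)
E
python3 - <<'E'
from h import *
np.set_printoptions(precision=4,suppress=True)
print("cams",ray("top",(280,210))[0],ray("side",(280,210))[0])
for n,a,b in [("far-",(404,140),(249,102)),("far+",(410,192),(297,110)),("near-",(100,165),(155,275)),("near+",(105,217),(213,290)),("button",(264,210),(262,205))]:
    p,e=tri(T(*a),S(*b));print(n,p,e,plane("top",T(*a),.068))
# long edges of white top face, top view
g=cv2.cvtColor(cv2.imread("pics/top0.png"),cv2.COLOR_BGR2GRAY).astype(float)
up=[];lo=[]
for u in list(range(305,335))+list(range(347,372)):
    c=g[205:250,u];m=np.where(c>150)[0];i,j=m[0],m[-1]
    up.append((u,205+i-1+(150-c[i-1])/(c[i]-c[i-1])));lo.append((u,205+j+(c[j]-150)/(c[j]-c[j+1])))
L=[]
for e in (up,lo):
    e=np.array(e);k=np.polyfit(e[:,0],e[:,1],1);print("edge",k,np.abs(np.polyval(k,e[:,0])-e[:,1]).max())
    q=[plane("top",(u,np.polyval(k,u)),.068) for u in (303,376)];L.append(q)
    d=q[0]-q[1];print(q,np.degrees(np.arctan2(d[1],d[0])))
h=cv2.cvtColor(cv2.imread("pics/top0.png"),cv2.COLOR_BGR2HSV)
m=cv2.inRange(h,(8,150,150),(25,255,255))[150:210,330:375];M=cv2.moments(m,True)
print("mandarin",plane("top",(330+M['m10']/M['m00'],150+M['m01']/M['m00']),.024))
print("tin",plane("top",(191,257),.072),"candle",plane("top",(237,254),.015))
E
```

```text
cams [ 0.3474 -0.2198  0.9269] [0.1905 0.5243 0.6506]
far- [ 0.4678 -0.4253  0.0653] 0.0015201169362567646 [ 0.4682 -0.4245  0.068 ]
far+ [ 0.4406 -0.4264  0.0664] 0.001286236755133631 [ 0.4398 -0.4262  0.068 ]
near- [ 0.4579 -0.2594  0.0648] 0.001494077667509602 [ 0.4582 -0.259   0.068 ]
near+ [ 0.4297 -0.2613  0.0632] 0.0012490248044434756 [ 0.4299 -0.2609  0.068 ]
button [ 0.4333 -0.3484  0.0564] 0.0007407267989127952 [ 0.4318 -0.3468  0.068 ]
edge [ -0.0784 243.8035] 0.17665720243425653
[array([ 0.4598, -0.2664,  0.068 ]), array([ 0.4688, -0.4254,  0.068 ])] 93.24006215455812
edge [ -0.0797 257.9876] 0.14377766099411815
[array([ 0.4299, -0.2655,  0.068 ]), array([ 0.439 , -0.4237,  0.068 ])] 93.2942133238006
mandarin [ 0.559  -0.3878  0.024 ]
tin [ 0.385  -0.0248  0.072 ] candle [ 0.3922 -0.1168  0.015 ]
```

The measurements hold up: the tube top is at z≈66, it is 166 mm long at a yaw of 93.27°, and the button is at z≈56. That puts the stand's origin near (0.450, -0.349). Next I'll hover over it, descend and grip.

```bash
cat >> h.py <<'E'
from scipy.spatial.transform import Rotation as Ro
A=np.radians(93.27);X=np.array([np.cos(A),np.sin(A),0]);Y=np.array([-np.sin(A),np.cos(A),0]);O=np.array([.450,-.349,0])
def quat(s):
    y=s*Y;z=np.array([0,0,-1.]);return Ro.from_matrix(np.c_[np.cross(y,z),y,z]).as_quat()
def P(x,z,y=0): return O+X*x+Y*y+[0,0,z]
np.set_printoptions(precision=4,suppress=True)
E
python3 - <<'E'
from h import *
for s in(1,-1): print(s,robot.ik(P(0,.2),quat(s)))
s=min((1,-1),key=lambda s:abs(robot.ik(P(0,.2),quat(s))[5]) if robot.ik(P(0,.2),quat(s)) is not None else 9)
print(s)
robot.move_to(P(0,.2),quat(s)); effector.move_gripper(.07,50)
f0=robot.get_ft_force()
print(robot.servo_line(P(0,.061),feed=.1,stop_force=8),robot.get_ee_pos(),robot.get_t(),f0,robot.get_ft_force())
cv2.imwrite("pics/top1.png",viewer.capture("top")[:,:,::-1])
a=viewer.capture("side")[:,:,::-1];cv2.imwrite("pics/side1.png",cv2.resize(a[100:250,230:420],None,fx=3,fy=3))
E
```

```text
1 [-0.7194  0.0048  1.4191 -0.      1.7177  2.3651]
-1 [-0.7194  0.0048  1.4191 -0.      1.7177 -0.7765]
-1
False [ 0.4504 -0.3493  0.0619] 3.2167 [-0.7619 -0.629   0.1162] [ 0.8676 -1.8341 -0.1355]
```

View pics/side1.png

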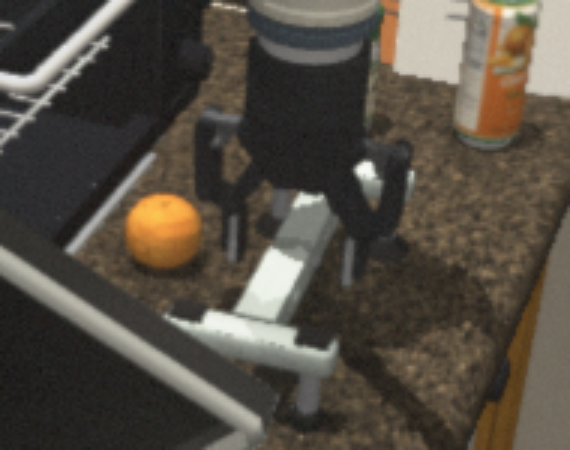

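The fingers straddle the tube, with the pads at (233,240) and (348,262) in the crop, and the mandarin at (165,232) is clear. Now I'll close the gripper.

Run:
```python
from h import *
effector.move_gripper(.02,50); robot.pause(.4)
F=[]
for _ in range(8): F.append(robot.get_ft_force());robot.pause(.03)
F=np.array(F)
print(robot.get_opening(),robot.get_grasp_force(),robot.get_ee_pos(),"along/across",(F@X).mean(),(F@X).std(),(F@Y).mean(),F[:,2].mean(),robot.get_t())
```

```text
0.025515467638401994 51.18450071197003 [ 0.4498 -0.3491  0.0613] along/across 0.9738461988717455 0.5385841221241431 4.956345231655668 5.404618258934105 4.45
```

The opening is 25.5 mm, so the pad is on the wall and the button is flush. Next I'll pull the tube out in small steps.

Run:
```python
from h import *
p0=robot.get_ee_pos()
def f(): return np.mean([robot.get_ft_force()@X for _ in range(4)])
for d in [1,2,3,4,5,6,8]:
    st=robot.servo_line(p0+X*d*1e-3,feed=.006,stop_force=20)
    print(d,st,round((robot.get_ee_pos()-p0)@X*1e3,2),round(f(),2),round(robot.get_opening()*1e3,2),robot.get_t())
    if st: break
```

```text
1 False 0.31 -4.95 25.26 4.7583
2 False 1.39 -4.22 24.76 5.075
3 False 2.29 -5.05 24.9 5.3917
4 False 3.14 -5.13 25.53 5.7083
5 False 3.64 -7.35 25.38 6.025
6 False 4.3 -9.31 24.98 6.3417
8 False 7.66 -3.48 25.79 6.825
```

The edge rode over the chamfer at about 9 N and the tube is now sliding. I'll move on to +31 mm, then feel for the stop.

```bash
cat > feel.py <<'E'
from h import *
p0=np.array([.4498,-.3491,.0613])
def f(n=5):
    r=[]
    for _ in range(n): r.append(robot.get_ft_force()@X);robot.pause(.02)
    return np.mean(r)
E
python3 - <<'E'
from feel import *
print(robot.servo_line(p0+X*.031,feed=.02,stop_force=12),(robot.get_ee_pos()-p0)@X*1e3,f())
for d in np.arange(32,49.1,.5):
    st=robot.servo_line(p0+X*d*1e-3,feed=.006,stop_force=9)
    v=f(3);print(d,st,round((robot.get_ee_pos()-p0)@X*1e3,2),round(v,2),round(robot.get_t(),2))
    if st or v<-8: break
E
```

```text
False 31.04638127024834 -3.1828967087477813
32.0 False 33.51 3.95 8.57
32.5 False 33.81 2.81 8.88
33.0 False 33.97 2.53 9.18
33.5 False 34.09 2.61 9.47
34.0 False 34.17 0.55 9.78
34.5 False 34.27 -1.32 10.07
35.0 False 34.85 -1.97 10.38
35.5 False 35.45 -2.09 10.68
36.0 False 36.03 -1.76 10.97
36.5 False 36.44 -2.32 11.28
37.0 False 36.65 -3.79 11.57
37.5 False 36.83 -5.04 11.88
38.0 False 37.02 -7.14 12.18
38.5 False 37.19 -8.48 12.47
```

The button snapped in at about 33 mm and the stop is felt from about 36.5 mm. Free sliding reads about -2 N, so I'll load it to about -12 N in total and hold.

Run:
```python
from feel import *
for d in np.arange(38.8,41,.3):
    robot.servo_line(p0+X*d*1e-3,feed=.006,stop_force=9)
    v=f(6);print(round(d,1),round((robot.get_ee_pos()-p0)@X*1e3,2),round(v,2))
    if v<-11.2: break
robot.pause(.8);print(f(10),robot.get_opening(),robot.get_t())
cv2.imwrite("pics/top2.png",viewer.capture("top")[:,:,::-1])
a=viewer.capture("side")[:,:,::-1];cv2.imwrite("pics/side2.png",cv2.resize(a[100:250,230:420],None,fx=3,fy=3))
```

```text
38.8 37.25 -8.97
39.1 37.39 -9.98
39.4 37.44 -11.17
39.7 37.57 -11.68
-11.936505771931536 0.025068311948101094 14.8417
```

View pics/side2.png

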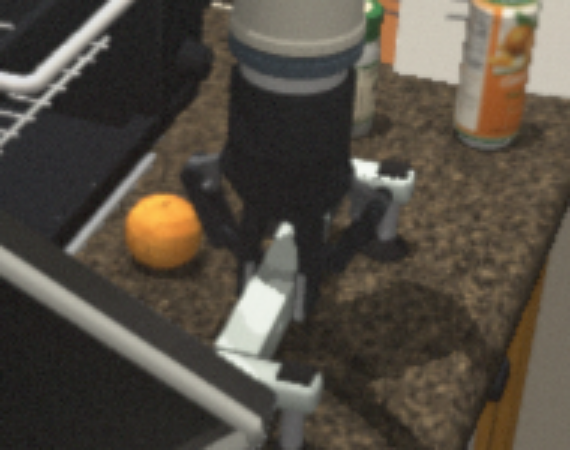

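The sliding bar has moved out to about (290,380) in the crop, and the load was held at about 10 N net. I'll relieve the load, open the gripper, lift off and check.

Run:
```python
from feel import *
robot.servo_line(p0+X*.0372,feed=.006);print(f())
effector.move_gripper(.07);e=robot.get_ee_pos()
robot.servo_line([e[0],e[1],.2],feed=.1)
robot.move_to(np.array([.2,-.566,.256]),quat(-1))
robot.pause(.3)
t=viewer.capture("top")[:,:,::-1];cv2.imwrite("pics/top3.png",cv2.resize(t[180:270,215:415],None,fx=4,fy=4,interpolation=cv2.INTER_CUBIC))
s=viewer.capture("side")[:,:,::-1];cv2.imwrite("pics/side3.png",cv2.resize(s[135:250,260:385],None,fx=5,fy=5,interpolation=cv2.INTER_CUBIC))
print(robot.get_t())
```

```text
-4.270756533569705
19.375
```

View pics/top3.png

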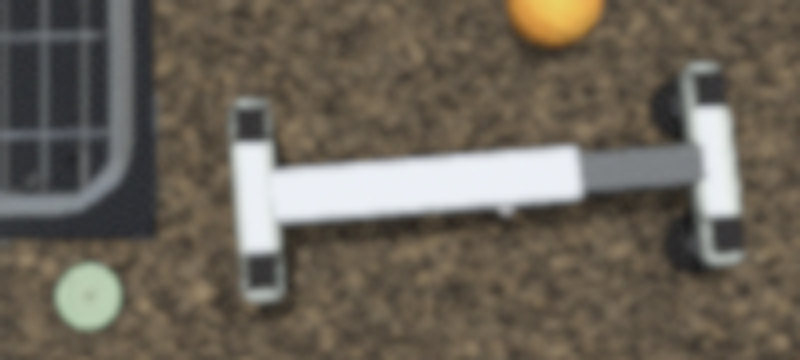

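View pics/side3.png

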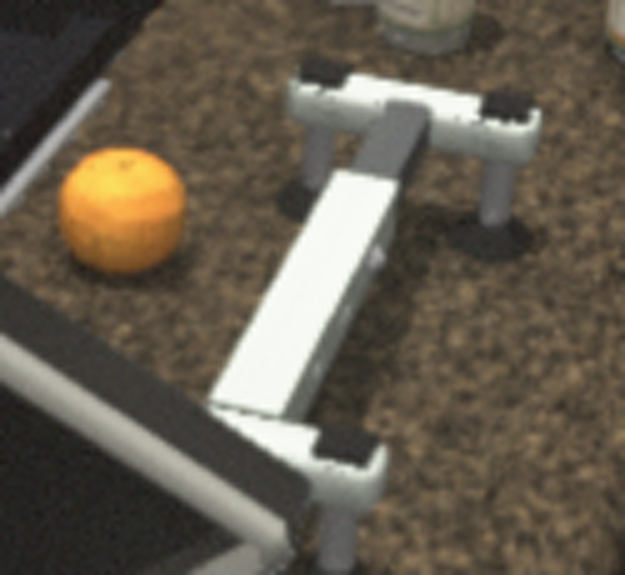

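The button stands proud at top crop (506,210) and side crop (377,256). The free end moved about 16 px, which is about 36 mm, and the bystanders haven't moved. I'll hand it in.

```bash
python3 -c "
from station import workorder
print(workorder.sign_off())"
```

```text
the job is handed in; nothing more can be done
None
```

The stand is about 36 mm (one hole) longer with the button snapped out, it was loaded at roughly 10 N (estimated from the wrist force) and released, the mandarin, tin and candle were not touched, and the job is handed in at about 19 s (no verdict was returned).

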